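Spin the centrifuge rotor by hand, then shut the lid

ROBOT

A 7-joint arm with a two-finger parallel gripper is mounted at the origin on a cart in front of the work surface, level with it; the furniture and walls round the work are solid. World frame = base frame: x ahead of the robot, y to its left, z up, the work surface at z = 0. Lengths are in m, angles in rad, forces in N, time in s.
With the tool pointing down it reaches from about 0.4 to 0.85 m from the base axis. Payload 10.4 kg.
Tool frame: the origin (TCP) lies between the finger pads; the fingertips stand ahead of it and the grasp point (between the pads) lies 3 mm ahead of it (r.tips_ahead is the z of the fingertips in the tool frame, in m); z points along the fingers, y is the line along which they close (so a half turn about z gives the same grasp; the last joint's range is limited). The gripper opens to 87 mm and grips with 3 to 60 N. Pads are 19 mm wide; open, the fingers measure 117 mm over their backs; the gripper's body (75 mm by 190 mm) begins 51 mm behind the grasp point.
Start: joints at [1.214, 0.332, -0.065, 1.46, 0.022, 1.35, -0.088], TCP at [0.205, -0.591, 0.245] pointing down, gripper open.
Joint ranges: [-2.6, 2.6], [-0.5, 2.12], [-1.47, 1.34], [0.16, 2.42], [-1.27, 4.41], [0.06, 2.06], [-2.6, 2.6]. Speed limits (rad/s): [2.22, 2.22, 2.79, 2.79, 3.14, 3.14, 3.14].

INTERFACE

Orientations are given as a unit quaternion [x, y, z, w].
In Python, from bench import telemetry, camera, get_calibration, r gives the robot as it stands.
- The arm moves only by the tool drive_tool, never from a script. Its argument "series" is one flat list of numbers, 7 for each row, row after row: the turn, a rotation vector about the tool's x, y, z in units of 5 degrees (1.0 is 5 degrees), then the shift along the tool's x, y, z in units of 40 mm (1.0 is 40 mm), then the opening, from -1 (shut) to 1 (fully open). A call has 1 to 10 rows; each row is the pose to reach, as a shift and turn from the pose commanded when the call began, along the tool's axes at that moment; what a row does not reach only later rows make up. A row lasts 1/12 s, in which the tool goes at most 41.7 mm and 7.16 degrees, less where a joint would pass 70% of its speed; a pose out of reach is approached as far as the arm can. A call with a gripper value outside its range is refused whole. The fingers move at their own pace and stop on an object; "grip_force" is the grip in N (left out, the last holds). Time passes only in rows, so rows that repeat a pose let the fingers close. It gives the time, the measured TCP pose, the force, the opening and the grip force at its end, in the units of the state.
- telemetry.read_state(): the state, without advancing time (a new reading comes with each control period).
- camera(name): name is "scene" or "top"; returns the picture (400x640x3 uint8, red, green, blue); there is no depth.
- get_calibration(name): a dict with "fovy" (degrees; the focal length in pixels is half the picture's height over the tangent of half this angle, whatever the lens; pixels are square), "cx", "cy" (the principal point, pixels), "xyz" and "rotation" of the camera in the world. Camera axes: x right, y up, looking along -z (the intrinsics and any distortion apply to the point x, -y, -z); pixel columns grow to the right and rows downward; lengths in m; the calibration is good to about 2 mm. A picture is of the moment at which its call begins. get_calibration takes no time and is no camera call.
- r.close_job(): hands the job in; it is judged then, once.
The state is a dict: "time": time; "joint_positions": joint angles; "joint_vel": joint speeds; "joint_torque": joint torques, N m; "ee_pos": TCP position; "eef_rot": TCP orientation; "ft_force": force on the tool from outside, world axes, zero at the start; "torque": the same for the moment, N m; "width": finger opening in m; "grip_force": force on a finger pad.
Only numpy, scipy, OpenCV 4.12 (cv2) and the standard library are available. Lean on these libraries where they do the work, as an engineer would, in place of code of your own. Each camera call takes 0.05 s, during which the arm holds its last target. There are 200 camera calls.

TASK

Check that the rotor of the open centrifuge turns freely: push it round by hand anticlockwise (seen from above) and take the hand away, so that it coasts on by itself, untouched, for at least one whole turn. After that turn, shut the centrifuge's lid fully. Leave the beaker, wash bottle and conical flask round about where they stand.

Things in the scene. Friction and masses are not known exactly. Their poses are not given: they have to be found in the camera images.
- centrifuge: Small white benchtop centrifuge, 190 x 190 mm, fixed to the worktop; its rim is 78 mm above the worktop, with a round bowl 168 mm across and 50 mm deep. Origin: centre of its underside, on the rotor's axis. Its x axis points to its back (where the lid is hinged), y to its left as seen looking from its front to its back, z up.
- rotor (a joint): Turn of the rotor about its upright axis, rad, without limit, growing anticlockwise as seen from above. Aluminium rotor with four level arms at right angles, each ending in an upright round sleeve. It runs very freely: pushed and released, it loses about 0.2 rad/s of its speed each second.
- rotor_axis (a point): Point on the rotor's axis at the height of the sleeve tops, 106 mm above the worktop; turns with the rotor. The hub is 40 mm across up to 82 mm above the worktop, 28 mm across to 90 mm, with a 16 mm nut to 98 mm.
- sleeve_top (a point): Centre of the top of one of the four sleeves (28 mm across), 66 mm from the axis and 106 mm above the worktop, 28 mm above the bowl's rim; the other three are a quarter, half and three quarters of a turn away. The arms lie below the rim, 60 to 72 mm above the worktop.
- lid (a joint): Opening angle of the lid, rad: 0 shut, 1.57 upright, stop at 1.8. Grey plastic hood, 190 x 190 x 40 mm, hollow below, hinged along the back edge of the rim. The hinge is stiff: the lid stays at any angle and takes about 0.4 Nm to move (some 2 N at its front edge).
- lid_hinge (a point): Middle of the lid's hinge line, at the back edge of the rim, 78 mm above the worktop and 95 mm behind the rotor's axis; the hinge line is parallel to the centrifuge's y axis.
- lid_edge (a point): Middle of the lid's edge opposite the hinge, on its outer (upper) face: 190 mm from the hinge and, with the lid shut, 40 mm above it. With the lid open this is its top edge and the outer face looks to the back. A black pull tab 70 mm wide and 6 mm thick reaches 22 mm beyond this edge, its outer face 3 mm below the lid's.
- beaker_mid (a point): Loose glass beaker with a spout, 94 mm across and 113 mm tall; point half-way up.
- wash_bottle_mid (a point): Loose white squeeze bottle, 73 mm across and 188 mm tall with its spout; point half-way up.
- flask_mid (a point): Loose empty conical glass flask, 84 mm across and 165 mm tall; point half-way up.

How it is judged:
By the outcome, as a careful person would: the job done as asked, in the order asked, and still so for the second after the job is handed in, with the robot touching nothing.
It also fails if it takes over 58 s, if anything falls off the work surface, if the arm or the gripper's body presses on something with over 40 N, if the wrist force passes 120 N, or if a joint passes its speed limit or range.

## Working session

There is one attempt and no reset: what is moved stays moved. The work goes in short steps, Python scripts to look and compute and a tool call to move; the robot and the scene stay as the last step left them, time stands still between calls to the robot, and variables do not carry over. Pictures are saved under pics/ and viewed, at most 10 in all, crops included, and the job is handed in when it is done.

Besides the shell and the picture viewer there is one more tool, called after "Request:" by a JSON object that holds its "op" and its "data". drive_tool: Moves the arm, as the interface text tells. Its arguments: {"type":"object","properties":{"series":{"type":"array"},"grip_force":{"type":"number"}},"required":["series"]}

```bash
mkdir -p pics; python3 - <<'E'
from bench import telemetry,camera,get_calibration,r
import cv2
for n in("scene","top"):
    cv2.imwrite(f"pics/{n}0.png",camera(n)[:,:,::-1]); print(n,get_calibration(n))
print(telemetry.read_state(), r.tips_ahead)
E
```

```text
scene {'fovy': 56.152368002553146, 'cx': 327.77701342868266, 'cy': 200.8760527739063, 'xyz': array([-0.11196244,  1.11461858,  0.62866604]), 'rotation': array([-0.15423347,  0.50783039,  0.80812621, -0.2554454 ])}
top {'fovy': 47.74335763412427, 'cx': 322.89508607931026, 'cy': 197.83307005357614, 'xyz': array([-0.46503948,  0.13048762,  1.32985283]), 'rotation': array([ 0.23498575, -0.22736012, -0.64980262,  0.68618192])}
{'time': 0.1, 'joint_positions': array([ 1.21442498,  0.3328395 , -0.06468903,  1.46087055,  0.02162259,
        1.34992468, -0.08851499]), 'joint_vel': array([-0.00032035, -0.00128183, -0.00029321, -0.00284403, -0.00015084,
        0.00076409, -0.00090048]), 'joint_torque': array([ 1.11663845e-03, -6.24551654e+01,  2.45464541e-02, -3.90719533e+01,
       -6.13100454e-02,  3.66160506e-02,  6.89804710e-05]), 'ee_pos': array([ 0.20463001, -0.5901995 ,  0.24380791]), 'eef_rot': array([ 9.86106728e-01,  1.66111615e-01, -1.54631503e-04, -6.55000010e-04]), 'ft_force': array([-0.14880931,  0.37206703,  0.12896739]), 'torque': array([-0.03001833, -0.01828517, -0.05455302]), 'grip_force': 0.0, 'width': 0.08719759538793245} 0.022
```

View pics/scene0.png

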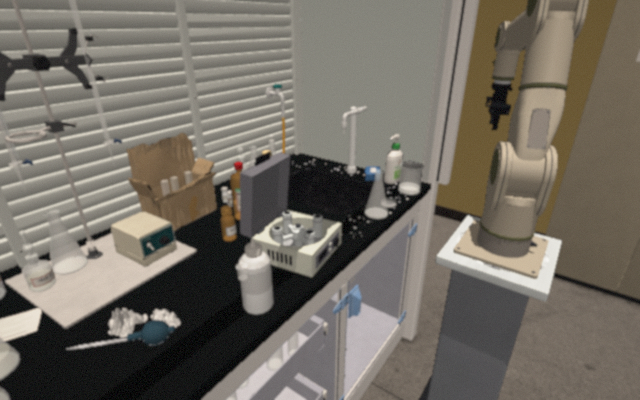

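View pics/top0.png

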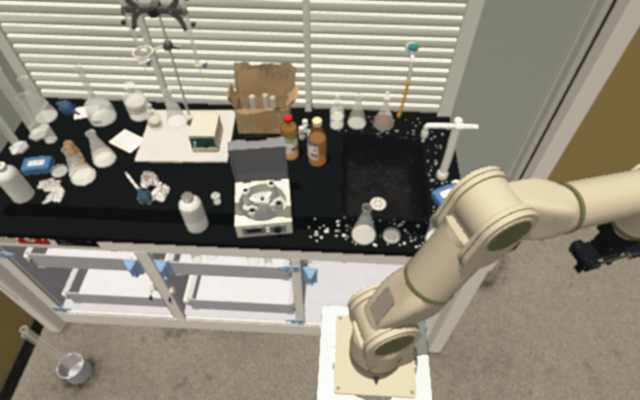

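The scene view shows the open centrifuge at about (297,240) with its lid behind it, the wash bottle at (256,280), and the flask (377,195) and beaker (411,178) nearer the robot. In the top view the rotor is at (263,200), the lid at (258,158), the bottle at (193,213), the flask at (364,224) and the beaker at (392,235).

```bash
cat >h.py <<'E'
import numpy as np,cv2
from scipy.spatial.transform import Rotation as R
from bench import telemetry,camera,get_calibration,r
def f(c): return 200/np.tan(np.radians(c["fovy"]/2))
def cast(n,u,v,z):
    c=get_calibration(n); d=np.array([(u-c["cx"])/f(c),-(v-c["cy"])/f(c),-1])
    d=R.from_quat(c["rotation"]).apply(d); return c["xyz"]+d*(z-c["xyz"][2])/d[2]
def proj(n,p):
    c=get_calibration(n); q=R.from_quat(c["rotation"]).inv().apply(np.array(p)-c["xyz"])
    return np.stack([c["cx"]-f(c)*q[...,0]/q[...,2],c["cy"]+f(c)*q[...,1]/q[...,2]],-1)
def crop(n,img,x0,y0,w,h,s,name):
    cv2.imwrite(name,cv2.resize(img[y0:y0+h,x0:x0+w,::-1],None,fx=s,fy=s,interpolation=cv2.INTER_CUBIC))
E
python3 - <<'E'
from h import *
a=camera("top");b=camera("scene")
cv2.imwrite("pics/c.png",np.vstack([cv2.resize(a[130:250,170:290+40,::-1],None,fx=5,fy=5)[:300*2][:,:800], ])[:600])
crop("s",b,225,140,140,140,4.2,"pics/d.png")
print(cast("top",263,200,.1),cast("scene",297,235,.1),cast("top",193,213,.1),cast("top",364,224,.08),cast("top",392,235,.1))
print(proj("top",telemetry.read_state()["ee_pos"]),proj("scene",telemetry.read_state()["ee_pos"]))
E
```

```text
[0.47949044 0.37822734 0.1       ] [0.45083293 0.4396755  0.1       ] [0.41092342 0.6056908  0.1       ] [0.4125282  0.02939957 0.08      ] [ 0.36001842 -0.05987718  0.1       ]
[593.67082858 262.22968795] [494.02791732 121.32167361]
```

View pics/c.png

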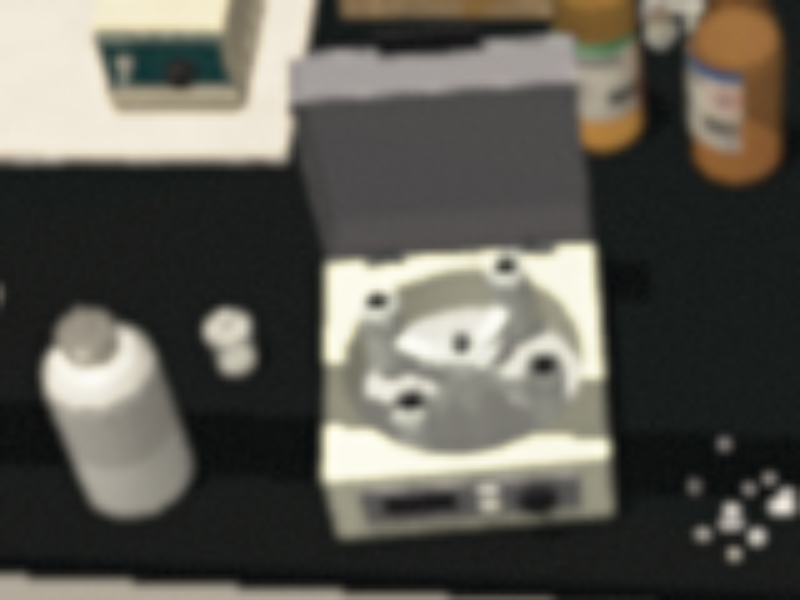

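View pics/d.png

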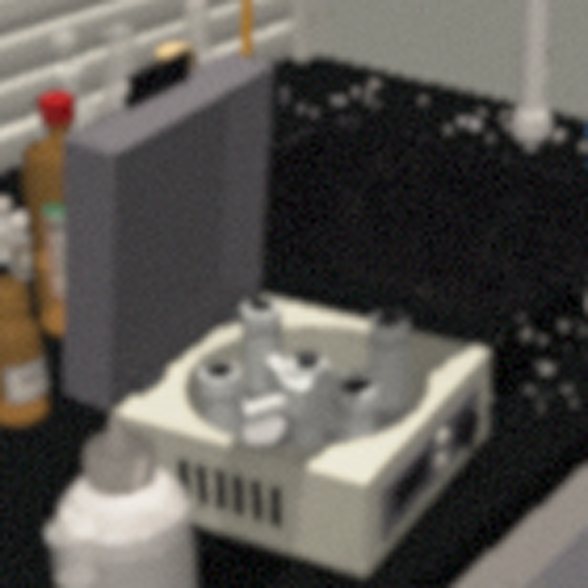

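Crops: in the top crop the sleeve tops are at (505,265), (377,301), (409,401) and (543,365) of the 5x picture. In the scene crop they are at (262,303), (220,371), (357,386) and (390,317) of the 4.2x picture.

```bash
python3 - <<'E'
from h import *
np.set_printoptions(precision=4,suppress=True)
T=np.array([(505,265),(377,301),(409,401),(543,365)])/5+[170,130]
S=np.array([(262,303),(220,371),(357,386),(390,317)])/4.2+[225,140]
for n,P in(("top",T),("scene",S)):
    Q=np.array([cast(n,*p,.106) for p in P]); c=Q.mean(0)
    print(n,c,"\n",Q,np.linalg.norm(Q-c,axis=1),np.degrees(np.arctan2(*(Q-c)[:,1::-1].T) if 0 else np.arctan2((Q-c)[:,1],(Q-c)[:,0])))
# rim corners, top crop: front-left, front-right, back-left, back-right; front bottom
for p in[(325,478),(610,440),(325,258),(600,243)]: print("rim",cast("top",170+p[0]/5,130+p[1]/5,.078))
for p in[(365,490),(492,350),(115,410),(265,298)]: print("rim s",cast("scene",225+p[0]/4.2,140+p[1]/4.2,.078))
print("bot",cast("top",170+338/5,130+540/5,0),cast("top",170+615/5,130+513/5,0))
# others, base points
print("wash top",cast("top",170+85/5,130+325/5,.188),cast("top",170+135/5,130+495/5,0), cast("scene",258,303,0))
print("flask",cast("top",364,237,.0),cast("scene",376,213,0),"beaker",cast("top",391,236,.05),cast("scene",410,190,0))
print(proj("top",[0,0,0.]),proj("scene",[0,0,0.]))
E
```

```text
top [0.4903 0.3835 0.106 ] 
 [[0.5521 0.359  0.106 ]
 [0.5144 0.444  0.106 ]
 [0.4295 0.4088 0.106 ]
 [0.465  0.3222 0.106 ]] [0.0665 0.0651 0.0659 0.0663] [ -21.5941   68.2418  157.4058 -112.3638]
scene [0.4881 0.3878 0.106 ] 
 [[0.5511 0.3612 0.106 ]
 [0.5109 0.4512 0.106 ]
 [0.426  0.414  0.106 ]
 [0.4645 0.3248 0.106 ]] [0.0684 0.0674 0.0674 0.0673] [ -22.9423   70.2545  157.1231 -110.5456]
rim [0.3828 0.4618 0.078 ]
rim [0.4249 0.2739 0.078 ]
rim [0.5745 0.495  0.078 ]
rim [0.6002 0.2978 0.078 ]
rim s [0.3755 0.473  0.078 ]
rim s [0.407  0.2803 0.078 ]
rim s [0.5663 0.495  0.078 ]
rim s [0.59   0.3132 0.078 ]
bot [0.384  0.4644 0.    ] [0.4175 0.2733 0.    ]
wash top [0.4182 0.6074 0.188 ] [0.4135 0.6141 0.    ] [0.4324 0.6183 0.    ]
flask [0.4131 0.0232 0.    ] [0.4224 0.0266 0.    ] beaker [ 0.3893 -0.0641  0.05  ] [ 0.4052 -0.2359  0.    ]
[372.4469 355.1526] [501.3731 247.0262]
```

```bash
python3 - <<'E'
from h import *
np.set_printoptions(precision=3,suppress=True)
print([x for x in dir(r) if x[0]!='_'])
for p in[(433,185),(215,383),(340,262)]: print("front edge s",cast("scene",*p,0))
for p in[(30,238),(250,246),(410,250)]: print("front edge t",cast("top",*p,0))
print("faucet base",cast("top",442,177,0),cast("scene",351,172,0))
for z in(.1,.2,.3,.4): print("faucet top",z,cast("top",455,123,z),cast("scene",358,108,z))
# wall front edge: x=0.33 plane, y as fn of z
for y in(-.2,-.3,-.4):
  for z in (0,.3,.6): print(y,z,proj("scene",[.33,y,z]),proj("top",[.33,y,z]))
a=camera("scene")
cv2.imwrite("pics/w.png",cv2.resize(np.hstack([a[0:220,380:580,::-1],camera("top")[0:220,400:600,::-1]]),None,fx=2,fy=2))
E
```

```text
['PlanningError', 'close_job', 'tips_ahead']
front edge s [ 0.347 -0.342  0.   ]
front edge s [0.341 0.829 0.   ]
front edge s [0.363 0.357 0.   ]
front edge t [0.343 1.185 0.   ]
front edge t [0.354 0.416 0.   ]
front edge t [ 0.369 -0.135  0.   ]
faucet base [ 0.709 -0.281  0.   ] [ 0.707 -0.264  0.   ]
faucet top 0.1 [ 0.91  -0.334  0.1  ] [ 1.144 -1.059  0.1  ]
faucet top 0.2 [ 0.799 -0.296  0.2  ] [ 0.906 -0.647  0.2  ]
faucet top 0.3 [ 0.687 -0.258  0.3  ] [ 0.669 -0.236  0.3  ]
faucet top 0.4 [ 0.575 -0.221  0.4  ] [0.431 0.175 0.4  ]
-0.2 0 [424.144 197.647] [430.195 260.754]
-0.2 0.3 [434.389 122.032] [450.485 207.376]
-0.2 0.6 [446.847  30.083] [479.84  130.148]
-0.3 0 [433.314 189.24 ] [459.984 262.202]
-0.3 0.3 [443.87  116.805] [485.767 208.976]
-0.3 0.6 [456.574  29.625] [523.101 131.909]
-0.4 0 [441.645 181.602] [489.878 263.654]
-0.4 0.3 [452.407 112.098] [521.198 210.584]
-0.4 0.6 [465.241  29.217] [566.583 133.679]
```

View pics/w.png

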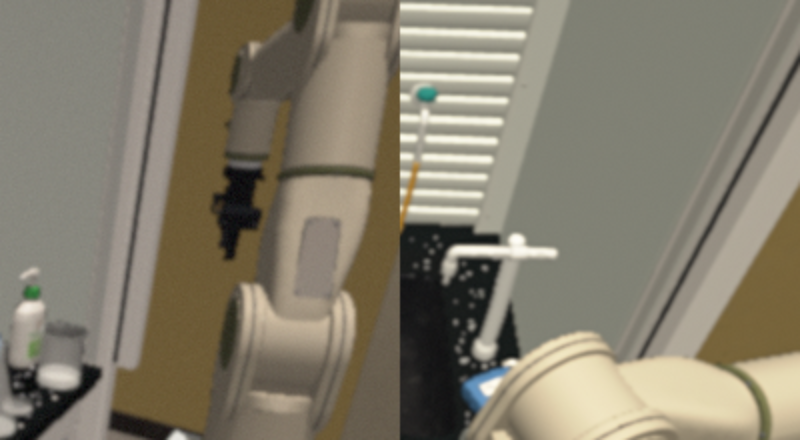

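The crop shows the end wall's front edge at about x 0.33, y -0.34. I'll swing round it with the arm tucked in.

Request:
{"op": "drive_tool", "data": {"series": [0, 0, 0.3, 0, -0.8, -0.2, -1, 0, 0, 0.6, 0, -1.8, -0.4, -1, 0, 0, 0.9, 0, -2.8, -0.6, -1, 0, 0, 1.2, 0, -3.7, -0.8, -1, 0, 0, 1.5, 0, -4.6, -1, -1, 0, 0, 1.8, 0, -5.5, -1, -1, 0, 0, 1.8, 0.7, -6.1, -1, -1, 0, 0, 1.8, 1.4, -6.7, -1, -1, 0, 0, 1.8, 2.0, -7.2, -1, -1, 0, 0, 1.8, 2.5, -7.6, -1, -1], "grip_force": 20}}

```text
time: 1.13
ee_pos: [0.2004, -0.2685, 0.2848]
eef_rot: [0.996, 0.089, 0.0, 0.001]
ft_force: [0.7, 0.5, 0.5]
width: 0.0284
grip_force: 0.0
```

Request:
{"op": "drive_tool", "data": {"series": [0, 0, 0, 0.6, -0.6, 0, -1, 0, 0, 0, 1.2, -1.3, 0, -1, 0, 0, 0, 1.9, -1.9, 0, -1, 0, 0, 0, 2.5, -2.5, 0, -1, 0, 0, 0, 3.0, -3.3, 0, -1, 0, 0, 0, 3.5, -4.1, 0, -1, 0, 0, 0, 4.1, -4.9, 0, -1, 0, 0, 0, 4.7, -5.8, 0, -1, 0, 0, 0, 5.2, -6.6, 0, -1, 0, 0, 0, 5.5, -7.4, 0, -1]}}

```text
time: 1.97
ee_pos: [0.365, 0.0622, 0.2847]
eef_rot: [0.996, 0.089, 0.001, 0.0]
ft_force: [0.6, 0.3, -0.1]
width: 0.0004
grip_force: 0.0
```

Request:
{"op": "drive_tool", "data": {"series": [0, 0, 0, 0.4, -0.9, 0, -1, 0, 0, 0, 0.8, -1.8, 0, -1, 0, 0, 0, 1.2, -2.7, 0, -1, 0, 0, 0, 1.6, -3.6, 0, -1, 0, 0, 0, 2.1, -4.5, 0, -1, 0, 0, 0, 2.5, -5.5, 0, -1, 0, 0, 0, 2.9, -6.4, 0, -1, 0, 0, 0, 3.3, -7.3, 0, -1, 0, 0, 0, 3.7, -8.2, 0, -1, 0, 0, 0, 4.15, -9.0, 0, -1]}}

```text
time: 2.8
ee_pos: [0.3704, 0.3183, 0.3103]
eef_rot: [0.996, 0.089, 0.014, -0.01]
ft_force: [0.9, 0.4, 0.0]
width: 0.0007
grip_force: 0.0
```

```bash
python3 - <<'E'
from h import *
a=camera("top");b=camera("scene");s=telemetry.read_state();print(s["ee_pos"],s["joint_positions"])
t=s["ee_pos"]-[0,0,.022];print(proj("top",t),proj("scene",t))
cv2.imwrite("pics/e.png",np.hstack([cv2.resize(x,(400,400),interpolation=cv2.INTER_CUBIC) for x in(a[120:260,190:330,::-1],b[130:290,220:380,::-1])]))
E
```

```text
[0.37041006 0.31882998 0.31062998] [ 1.12497176 -0.49988039 -1.46880201  1.67932526 -0.51082528  1.4914288
 -1.69483634]
[271.80173951 190.81325836] [348.07342268 163.09669032]
```

View pics/e.png

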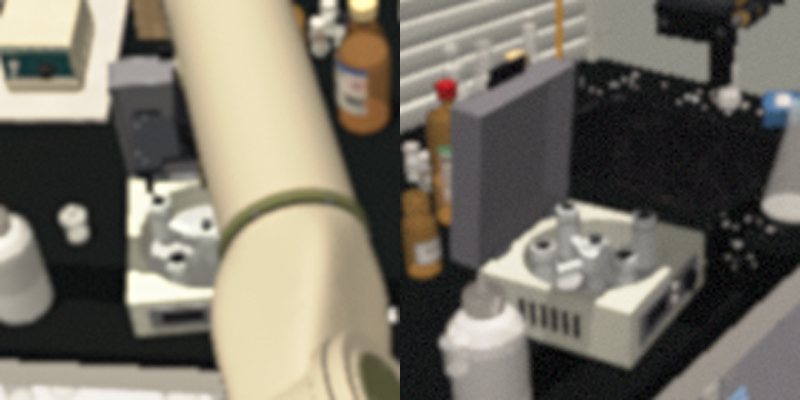

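The scene half shows the gripper at the upper right, short of the target. The arm took the swing with joint 3, which is now at its limit, instead of joint 1. I'll model the kinematics briefly to find a way out.

```bash
cat >k.py <<'E'
import numpy as np, itertools
from scipy.spatial.transform import Rotation as R
from scipy.optimize import least_squares
D=[([1.21442498,.3328395,-.06468903,1.46087055,.02162259,1.34992468,-.08851499],[.20463,-.5901995,.24380791],[.986106728,.166111615,-.000154631,-.000655]),
([1.12497176,-.49988039,-1.46880201,1.67932526,-.51082528,1.4914288,-1.69483634],[.37041006,.31882998,.31062998],[.996,.089,.014,-.010])]
AX="zyzyzyz"
def fk(q,sg,L):
    # L: s, L1, L2, L3, elbow offset e, wrist offset w
    t=R.identity();p=np.array([0,0,0.])
    off={1:[0,0,L[0]],3:[L[4],0,L[1]],4:[-L[4]*0+L[6],0,0],5:[L[5],0,L[2]],6:[L[7],0,0]}
    for i in range(7):
        if i in off:p=p+t.apply(off[i])
        t=t*R.from_euler(AX[i],sg[i]*q[i])
    return p+t.apply([0,0,L[3]]),t
E
python3 - <<'E'
from k import *
np.set_printoptions(precision=3,suppress=True)
best=[]
for s in itertools.product([1,-1],repeat=4):
    sg=[s[0],1,s[1],1,s[2],1,s[3]]
    e=0;off=[]
    for q,p,o in D:
        _,t=fk(q,sg,[0]*8); d=t.inv()*R.from_quat(o); off.append(d)
    e=np.degrees((off[0].inv()*off[1]).magnitude())
    best.append((e,sg,off[0].as_rotvec()))
best.sort(key=lambda x:x[0])
for b in best[:3]: print(b)
sg=best[0][1]
for free in([0,1,2,3],[0,1,2,3,4,6]):
    def res(x):
        L=np.zeros(8);L[free]=x; return np.concatenate([fk(q,sg,L)[0]-p for q,p,o in D]+[0.01*(np.array(x)-[.35,.45,.45,.25,0,0][:len(x)])])
    f=least_squares(res,[.35,.45,.45,.25,0,0][:len(free)]);print(f.x,f.fun[:6])
E
```

```text
(np.float64(0.1055513497835639), [-1, 1, -1, 1, -1, 1, -1], array([-0.   ,  0.   ,  1.571]))
(np.float64(10.791822966932855), [1, 1, -1, 1, -1, 1, -1], array([ 0.002, -0.002, -2.284]))
(np.float64(17.94305367415264), [1, 1, 1, 1, 1, 1, 1], array([ 0.002, -0.002, -2.238]))
[-0.42   0.424  0.493 -0.377] [ 0.041  0.021  0.005  0.002  0.004 -0.005]
[0.152 0.553 0.473 0.177 0.015 0.148] [ 0.043  0.019  0.001 -0.     0.002 -0.001]
```

```bash
cat >>k.py <<'E'
SG=[-1,1,-1,1,-1,1,-1]
def fk2(q,x):
    x=np.reshape(x,(8,3));t=R.identity();p=np.array(x[0])
    for i in range(7):
        t=t*R.from_euler(AX[i],SG[i]*q[i]); p=p+t.apply(x[i+1])
    return p,t*R.from_rotvec([0,0,np.pi/2])
X0=np.zeros((8,3));X0[0,2]=.2;X0[1,2]=.15;X0[2,2]=.2;X0[3,2]=.25;X0[4,2]=.22;X0[5,2]=.22;X0[7,2]=.28
def fit(D): return least_squares(lambda x:np.concatenate([fk2(q,x)[0]-p for q,p,*_ in D]+[1e-2*(x-X0.ravel())]),X0.ravel()).x
LO=np.array([-2.6,-.5,-1.47,.16,-1.27,.06,-2.6]);HI=np.array([2.6,2.12,1.34,2.42,4.41,2.06,2.6])
def jac(q,x):
    p,t=fk2(q,x);J=np.zeros((6,7))
    for i in range(7):
        d=np.array(q,float);d[i]+=1e-5;a,b=fk2(d,x);J[:3,i]=(a-p)/1e-5;J[3:,i]=(b*t.inv()).as_rotvec()/1e-5
    return J,p,t
def walk(q,pts,rot,x,W=np.ones(7),step=.02):
    q=np.array(q,float)
    for P in pts:
        p,_=fk2(q,x);n=int(np.ceil(np.linalg.norm(P-p)/step))+1
        for k in range(1,n+1):
            T=p+(np.array(P)-p)*k/n
            for _ in range(3):
                J,c,t=jac(q,x);e=np.r_[T-c,(rot*t.inv()).as_rotvec()]
                act=np.ones(7)
                for _ in range(3):
                    Ja=J*act*W;dq=act*W*(Ja.T@np.linalg.solve(Ja@Ja.T+1e-5*np.eye(6),e))
                    bad=(q+dq>HI)|(q+dq<LO)
                    if not bad.any():break
                    act[bad]=0
                q=np.clip(q+dq,LO,HI)
        print(np.round(P,3),"q",np.round(q,2),"err",np.round(np.linalg.norm(T-fk2(q,x)[0]),3))
    return q
E
python3 - <<'E'
from k import *
x=fit(D)
for q,p,o in D: print(fk2(q,x)[0]-p)
r0=R.from_quat([.996,.089,0,0])
print("validate");walk(D[0][0],[[.13,-.38,.285],[.2,-.27,.285],[.28,-.15,.285],[.365,.062,.285],[.37,.32,.31]],r0,x)
print("on");walk(D[1][0],[[.37,.32,.35],[.46,.44,.35],[.5,.4,.4]],r0,x)
print("back");walk(D[1][0],[[.365,.06,.3],[.6,.0,.35],[.6,.2,.35],[.46,.44,.3]],r0,x)
E
```

```text
[9.11268720e-07 1.46265775e-06 1.76757921e-06]
[ 1.95127776e-08 -1.26141918e-06  4.03328473e-07]
validate
[ 0.13  -0.38   0.285] q [ 1.21 -0.2  -0.07  1.97 -0.02  1.38 -0.25] err 0.0
[ 0.2   -0.27   0.285] q [ 1.11 -0.36 -0.25  2.08 -0.09  1.41 -0.49] err 0.0
[ 0.28  -0.15   0.285] q [ 1.01 -0.42 -0.48  2.09 -0.19  1.43 -0.8 ] err 0.0
[0.365 0.062 0.285] q [ 0.91 -0.38 -0.92  1.96 -0.3   1.42 -1.32] err 0.0
[0.37 0.32 0.31] q [ 0.95 -0.33 -1.43  1.71 -0.33  1.47 -1.83] err 0.029
on
[0.37 0.32 0.35] q [ 1.16 -0.5  -1.47  1.58 -0.5   1.61 -1.71] err 0.001
[0.46 0.44 0.35] q [ 1.13 -0.5  -1.47  1.53 -0.52  1.62 -1.76] err 0.131
[0.5 0.4 0.4] q [ 1.26 -0.5  -1.47  1.43 -0.52  1.71 -1.68] err 0.128
back
[0.365 0.06  0.3  ] q [ 1.   -0.43 -0.95  1.94 -0.35  1.47 -1.26] err 0.0
[0.6  0.   0.35] q [ 0.75  0.49 -1.14  1.28  0.44  1.63 -1.7 ] err 0.0
[0.6  0.2  0.35] q [ 0.36  0.57 -1.11  1.18  0.51  1.67 -2.02] err 0.0
[0.46 0.44 0.3 ] q [-0.05  0.6  -1.12  1.27  0.53  1.58 -2.48] err 0.0
```

```bash
python3 - <<'E'
from k import *
x=fit(D)
r0=R.from_quat([.996,.089,0,0])
q=walk(D[1][0],[[.365,.06,.3],[.33,-.02,.3]],r0,x)
q=walk(q,[[.65,.0,.4],[.7,.2,.4],[.6,.4,.4]],r0,x)
print("flip")
for a in(45,90,135,180): q1=walk(q if a==45 else q1,[[.6,.4,.4]],r0*R.from_euler('z',-a,degrees=True),x)
rf=r0*R.from_euler('z',180,degrees=True)
q2=walk(q1,[[.464,.4465,.3],[.464,.4465,.11],[.423,.385,.11],[.44,.3,.11],[.44,.3,.3]],rf,x)
q2=walk(q2,[[.65,.4,.35],[.72,.43,.38],[.72,.43,.28]],rf,x)
E
```

```text
[0.365 0.06  0.3  ] q [ 1.   -0.43 -0.95  1.94 -0.35  1.47 -1.26] err 0.0
[ 0.33 -0.02  0.3 ] q [ 1.   -0.48 -0.75  2.02 -0.32  1.48 -1.06] err 0.0
[0.65 0.   0.4 ] q [ 0.55  0.57 -1.    1.02  0.48  1.77 -1.67] err 0.0
[0.7 0.2 0.4] q [ 0.06  0.76 -0.94  0.67  0.62  1.89 -1.89] err 0.0
[0.6 0.4 0.4] q [-0.21  0.74 -0.96  0.72  0.62  1.88 -2.2 ] err 0.0
flip
[0.6 0.4 0.4] q [-0.2   0.77 -1.05  0.71  0.69  1.89 -1.44] err 0.0
[0.6 0.4 0.4] q [-0.17  0.79 -1.14  0.74  0.75  1.9  -0.69] err 0.0
[0.6 0.4 0.4] q [-0.12  0.8  -1.24  0.78  0.8   1.91  0.06] err 0.0
[0.6 0.4 0.4] q [-0.07  0.82 -1.33  0.81  0.86  1.92  0.82] err 0.0
[0.464 0.446 0.3  ] q [ 0.05  0.77 -1.42  1.3   0.76  1.67  0.52] err 0.0
[0.464 0.446 0.11 ] q [ 0.03  0.92 -1.28  1.52  0.89  1.37  0.43] err 0.0
[0.423 0.385 0.11 ] q [ 0.21  0.84 -1.36  1.73  0.85  1.31  0.41] err 0.0
[0.44 0.3  0.11] q [ 0.44  0.81 -1.42  1.83  0.84  1.28  0.52] err 0.0
[0.44 0.3  0.3 ] q [ 0.54  0.42 -1.46  1.61  0.42  1.49  0.8 ] err 0.0
[0.65 0.4  0.35] q [-0.15  0.84 -1.1   0.74  0.76  1.83  0.93] err 0.0
[0.72 0.43 0.38] q [-0.7   0.99  0.82  0.23 -0.73  1.98  1.23] err 0.016
[0.72 0.43 0.28] q [-0.81  0.99  0.84  0.5  -0.69  1.79  1.31] err 0.0
```

```bash
python3 - <<'E'
from k import *
import io,contextlib
x=fit(D); r0=R.from_quat([.996,.089,0,0]); rz=lambda a:r0*R.from_euler('z',-a,degrees=True)
def run(seq):
    q=np.array(D[1][0]);w=0
    with contextlib.redirect_stdout(io.StringIO()):
        for P,a0,a1 in seq:
            for a in np.linspace(a0,a1,max(2,abs(a1-a0)//20)): q=walk(q,[P],rz(a),x)
    print(np.round(q,2),np.round(fk2(q,x)[0],3))
E0=[.464,.4465,.3]
T=[.3,-.1,.3]
def S(*pts,a=0):return [(list(p),a,a) for p in pts]
A=S((.365,.06,.3),T)
F=lambda P,s:[(list(P),0,s*180)]
for s in(1,-1):
  print("flip tuck",s);run(A+F(T,s));run(A+F(T,s)+S((.65,0,.4),(.7,.2,.4),(.6,.4,.4),E0,a=s*180))
  P=(.65,0,.4)
  print("flip out",s);run(A+S(P)+F(P,s)); run(A+S(P)+F(P,s)+S((.7,.2,.4),(.6,.4,.4),E0,a=s*180))
print("two loops");L=S((.65,-.05,.4),(.7,.2,.4),(.4,.2,.4),(.33,.05,.4),(.3,-.1,.4))
run(A+L);run(A+L+L);run(A+L+L+L);
for h in(.3,.5):
  for a in(0,-60,60): print("path a",h,a);run(A+S(T)+[(T,0,a)]+S((.6,-.05,h),(.7,.2,h),(.6,.4,h),E0,a=a))
E
```

```text
flip tuck 1
[ 0.35 -0.45 -0.08  2.12 -0.03  1.47  2.03] [ 0.3 -0.1  0.3]
[-0.48  0.37 -0.43  1.32  0.15  1.48  0.85] [0.464 0.447 0.3  ]
flip out 1
[ 0.75  0.72 -1.46  1.09  0.75  1.85  1.33] [0.65 0.   0.4 ]
[ 0.04  0.75 -1.4   1.3   0.74  1.66  0.53] [0.464 0.446 0.3  ]
flip tuck -1
[ 1.85 -0.49 -0.3   2.42 -0.4   1.2  -2.39] [ 0.079 -0.265  0.179]
[ 2.53 -0.49 -0.88  2.42 -0.46  1.22 -2.47] [ 0.026 -0.244  0.124]
flip out -1
[ 0.99  0.28  0.56  2.3  -0.52  0.74 -2.48] [ 0.059 -0.361 -0.01 ]
[-0.29  0.83  1.29  2.42 -1.26  1.11 -2.48] [ 0.24  -0.216 -0.046]
two loops
[ 0.73 -0.43 -0.35  1.87 -0.15  1.68 -1.  ] [ 0.3 -0.1  0.4]
[ 0.45 -0.41 -0.16  1.88 -0.07  1.67 -1.1 ] [ 0.3 -0.1  0.4]
[ 0.19 -0.42  0.02  1.89  0.01  1.67 -1.18] [ 0.3 -0.1  0.4]
path a 0.3 0
[-0.14  0.56 -0.97  1.25  0.45  1.56 -2.43] [0.464 0.446 0.3  ]
path a 0.3 -60
[-1.46  0.73  1.31  1.39 -0.72  1.55 -2.59] [0.523 0.384 0.256]
path a 0.3 60
[-0.25  0.5  -0.8   1.24  0.35  1.54 -1.35] [0.464 0.446 0.3  ]
path a 0.5 0
[-1.05  0.39  0.36  1.29 -0.13  1.49 -2.1 ] [0.464 0.446 0.3  ]
path a 0.5 -60
[-1.45  0.72  1.29  1.39 -0.71  1.55 -2.59] [0.524 0.383 0.256]
path a 0.5 60
[-1.15  0.4   0.47  1.29 -0.18  1.49 -1.04] [0.464 0.446 0.3  ]
```

Request:
{"op": "drive_tool", "data": {"series": [0, 0, 0, 0, 1, 0, -1, 0, 0, 0, 0, 2, 0, -1, 0, 0, 0, 0, 3, 0, -1, 0, 0, 0, 0, 4, 0, -1, 0, 0, 0, 0, 5, 0, -1, 0, 0, 0, 0, 6, 0, -1, 0, 0, 0, 0, 6, 0, -1]}}

```text
time: 3.48
ee_pos: [0.4135, 0.0727, 0.3051]
eef_rot: [0.996, 0.083, 0.013, -0.01]
ft_force: [-0.4, -0.5, -0.1]
width: 0.0008
grip_force: 0.0
```

Request:
{"op": "drive_tool", "data": {"series": [-0.1, -0.1, 0, -0.6, 0.6, 0, -1, -0.2, -0.3, 0, -1.2, 1.3, 0, -1, -0.23, -0.3, 0, -1.8, 1.9, 0, -1, -0.23, -0.3, 0, -2.4, 2.5, 0, -1, -0.23, -0.3, 0, -3.0, 3.1, 0, -1, -0.23, -0.3, 0, -3.55, 3.75, 0, -1, -0.23, -0.3, 0, -3.55, 3.75, 0, -1]}}

```text
time: 4.07
ee_pos: [0.2967, -0.096, 0.2982]
eef_rot: [0.996, 0.085, 0.001, 0.001]
ft_force: [0.7, -0.3, -0.5]
width: 0.0002
grip_force: 0.0
```

Request:
{"op": "drive_tool", "data": {"series": [0, 0, -1.4, 0, 0, 0, -1, 0, 0, -2.8, 0, 0, 0, -1, 0, 0, -4.2, 0, 0, 0, -1, 0, 0, -5.6, 0, 0, 0, -1, 0, 0, -7.0, 0, 0, 0, -1, 0, 0, -8.4, 0, 0, 0, -1, 0, 0, -9.8, 0, 0, 0, -1, 0, 0, -11.2, 0, 0, 0, -1, 0, 0, -12.6, 0, 0, 0, -1, 0, 0, -14, 0, 0, 0, -1]}}

```text
time: 4.9
ee_pos: [0.2997, -0.0918, 0.2988]
eef_rot: [0.764, 0.646, 0.001, 0.002]
ft_force: [-0.5, 0.4, 0.1]
width: 0.0006
grip_force: 0.0
```

Request:
{"op": "drive_tool", "data": {"series": [0, 0, -1.4, 0, 0, 0, -1, 0, 0, -2.8, 0, 0, 0, -1, 0, 0, -4.2, 0, 0, 0, -1, 0, 0, -5.6, 0, 0, 0, -1, 0, 0, -7.0, 0, 0, 0, -1, 0, 0, -8.4, 0, 0, 0, -1, 0, 0, -9.8, 0, 0, 0, -1, 0, 0, -11.2, 0, 0, 0, -1, 0, 0, -12.6, 0, 0, 0, -1, 0, 0, -14, 0, 0, 0, -1]}}

```text
time: 5.73
ee_pos: [0.2997, -0.0918, 0.2988]
eef_rot: [0.255, 0.967, -0.0, 0.002]
ft_force: [0.1, -0.5, -0.4]
width: 0.0005
grip_force: 0.0
```

Request:
{"op": "drive_tool", "data": {"series": [0, 0, -1.4, 0, 0, 0, -1, 0, 0, -2.8, 0, 0, 0, -1, 0, 0, -4.2, 0, 0, 0, -1, 0, 0, -5.6, 0, 0, 0, -1, 0, 0, -7.0, 0, 0, 0, -1, 0, 0, -8, 0, 0, 0, -1, 0, 0, -8, 0, 0, 0, -1]}}

```text
time: 6.32
ee_pos: [0.2997, -0.0917, 0.2989]
eef_rot: [-0.09, 0.996, -0.001, 0.002]
ft_force: [1.2, 0.9, 0.4]
width: 0.0002
grip_force: 0.0
```

```bash
python3 - <<'E'
from k import *
from bench import telemetry
s=telemetry.read_state();q=s["joint_positions"];print(s["ee_pos"],np.round(q,2),s["eef_rot"])
x=fit(D+[(q,s["ee_pos"])])
T=R.from_quat([.996,.089,0,0])*R.from_euler('z',180,degrees=True)
print((R.from_quat(s["eef_rot"]).inv()*T).as_rotvec(True)/5)
walk(q,[[.48,0,.32],[.55,.2,.32],[.5,.4,.32],[.464,.4465,.25],[.464,.4465,.11],[.423,.385,.11],[.44,.3,.11],[.44,.3,.3]],T,x)
E
```

```text
[ 0.29973754 -0.09174815  0.29885999] [ 0.31 -0.4  -0.11  2.06 -0.04  1.48  1.96] [-0.09024689  0.99591716 -0.00110013  0.00181673]
[-0.02881894  0.03922711  0.02863232]
[0.48 0.   0.32] q [ 0.2   0.01 -0.29  1.67  0.    1.46  1.66] err 0.0
[0.55 0.2  0.32] q [-0.06  0.28 -0.44  1.39  0.12  1.5   1.26] err 0.0
[0.5  0.4  0.32] q [-0.35  0.42 -0.52  1.22  0.2   1.55  0.91] err 0.0
[0.464 0.446 0.25 ] q [-0.43  0.47 -0.54  1.32  0.23  1.42  0.8 ] err 0.0
[0.464 0.446 0.11 ] q [-0.44  0.59 -0.51  1.46  0.3   1.17  0.75] err 0.0
[0.423 0.385 0.11 ] q [-0.36  0.45 -0.53  1.67  0.25  1.1   0.79] err 0.0
[0.44 0.3  0.11] q [-0.21  0.36 -0.52  1.77  0.2   1.06  0.94] err 0.0
[0.44 0.3  0.3 ] q [-0.17  0.17 -0.54  1.56  0.09  1.43  1.03] err 0.0
```

Request:
{"op": "drive_tool", "data": {"series": [0, 0, 0, -0.9, 0.4, -0.1, -1, 0, 0, 0, -1.8, 0.8, -0.2, -1, 0, 0, 0, -2.7, 1.2, -0.3, -1, 0, 0, 0, -3.6, 1.6, -0.4, -1, 0, 0, 0, -4.4, 2.0, -0.5, -1, 0, 0, 0, -4.9, 2.8, -0.5, -1, 0, 0, 0, -5.4, 3.6, -0.5, -1, 0, 0, 0, -6.0, 4.5, -0.5, -1, 0, 0, 0, -6.5, 5.3, -0.5, -1, 0, 0, 0, -7.0, 6.1, -0.5, -1]}}

```text
time: 7.15
ee_pos: [0.5332, 0.1994, 0.3192]
eef_rot: [-0.086, 0.996, -0.001, 0.002]
ft_force: [0.2, -0.2, 0.5]
width: 0.0004
grip_force: 0.0
```

Request:
{"op": "drive_tool", "data": {"series": [0, 0, 0, 0.1, 0.9, 0, -1, 0, 0, 0, 0.2, 1.8, 0, -1, 0, 0, 0, 0.3, 2.7, 0, -1, 0, 0, 0, 0.4, 3.6, 0.2, -1, 0, 0, 0, 0.5, 4.6, 0.6, -1, 0, 0, 0, 0.6, 5.5, 1.2, -1, 0, 0, 0, 0.6, 6.4, 1.7, -1, 0, 0, 0, 0.6, 6.4, 1.7, -1, 0, 0, 0, 0.6, 6.4, 1.7, -1]}}

```text
time: 7.9
ee_pos: [0.4623, 0.447, 0.2483]
eef_rot: [-0.089, 0.996, -0.002, -0.0]
ft_force: [0.0, -0.6, 0.6]
width: 0.0007
grip_force: 0.0
```

```bash
python3 - <<'E'
from h import *
a=camera("top");b=camera("scene");s=telemetry.read_state();print(s["ee_pos"],np.round(s["joint_positions"],2))
t=s["ee_pos"]-[0,0,.022];print((proj("top",t)-[190,120])*400/140,(proj("scene",t)-[220,130])*2.5+[400,0])
cv2.imwrite("pics/g.png",np.hstack([cv2.resize(x,(400,400),interpolation=cv2.INTER_CUBIC) for x in(a[120:260,190:330,::-1],b[130:290,220:380,::-1])]))
E
```

```text
[0.46511611 0.44458968 0.25084389] [-0.4   0.43 -0.6   1.37  0.24  1.41  0.75]
[136.77924947 165.443649  ] [575.45880501 152.73715767]
```

View pics/g.png

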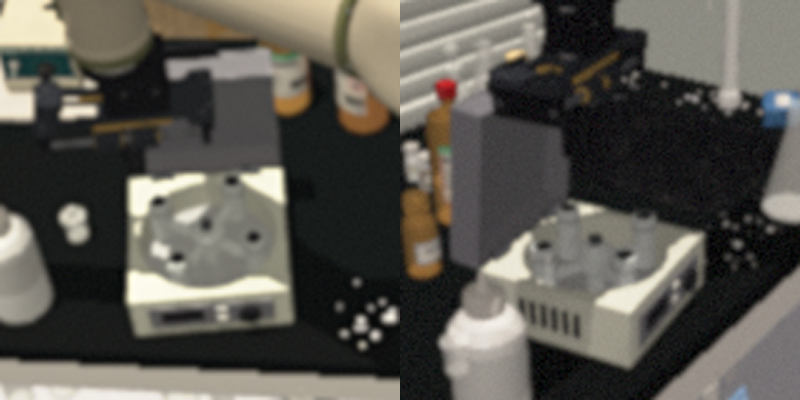

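The gripper is over the gap between the left-rear and left-front sleeves, and the rotor hasn't moved. I'll go down now.

Request:
{"op": "drive_tool", "data": {"series": [0, 0, 0, 0, 0, 0.7, -1, 0, 0, 0, 0, 0, 1.4, -1, 0, 0, 0, 0, 0, 2.1, -1, 0, 0, 0, 0, 0, 2.8, -1, 0, 0, 0, 0, 0, 3.2, -1, 0, 0, 0, 0, 0, 3.5, -1, 0, 0, 0, 0, 0, 3.5, -1, 0, 0, 0, 0, 0, 3.5, -1]}}

```text
time: 8.67
ee_pos: [0.4659, 0.4446, 0.1118]
eef_rot: [-0.087, 0.996, -0.001, 0.002]
ft_force: [-0.3, 0.5, 0.8]
width: 0.0004
grip_force: 0.0
```

Request:
{"op": "drive_tool", "data": {"series": [0, 0, 0, 0.11, 0.04, 0.1, -1, 0, 0, 0, 0.28, 0, 0.1, -1, 0, 0, 0, 0.51, -0.12, 0.1, -1, 0, 0, 0, 0.77, -0.31, 0.1, -1, 0, 0, 0, 1.02, -0.59, 0.1, -1, 0, 0, 0, 1.22, -0.94, 0.1, -1, 0, 0, 0, 1.32, -1.32, 0.1, -1, 0, 0, 0, 1.33, -1.73, 0.1, -1, 0, 0, 0, 1.5, -1.85, -0.8, -1, 0, 0, 0, 1.6, -1.85, -1.8, -1]}}

```text
time: 9.5
ee_pos: [0.4132, 0.3584, 0.1821]
eef_rot: [-0.087, 0.996, -0.003, 0.0]
ft_force: [1.2, 0.7, -0.1]
width: 0.0006
grip_force: 0.0
```

Request:
{"op": "drive_tool", "data": {"series": [0, 0, 0, 0.4, 0, -0.9, -1, 0, 0, 0, 0.8, 0, -1.8, -1, 0, 0, 0, 1, 0, -2.6, -1]}}

```text
time: 9.75
ee_pos: [0.3723, 0.3549, 0.2898]
eef_rot: [-0.089, 0.996, -0.001, 0.003]
ft_force: [0.7, 1.1, 0.1]
width: 0.0004
grip_force: 0.0
```

```bash
python3 - <<'E'
from h import *
f=[];t=[]
for i in range(8):
    t.append(telemetry.read_state()["time"]);f.append(camera("scene")[200:270,240:360,::-1])
print(t,telemetry.read_state()["ee_pos"])
cv2.imwrite("pics/m.png",cv2.resize(np.vstack([np.hstack(f[:4:1]),np.hstack(f[4:])]),(800,233),interpolation=cv2.INTER_CUBIC))
E
```

```text
[9.75, 9.8, 9.85, 9.9, 9.95, 10.0, 10.05, 10.1] [0.37457076 0.35391336 0.28530571]
```

View pics/m.png

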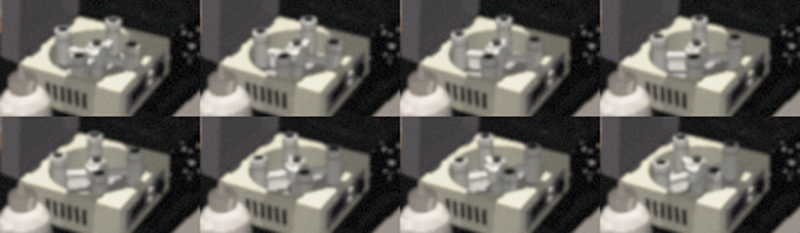

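The eight frames show the sleeves going round anticlockwise with nothing near them, about 60° in 0.35 s, so roughly 3 rad/s. Next I'll measure the lid while the rotor coasts.

```bash
python3 - <<'E'
from h import *
from k import *
np.set_printoptions(precision=3,suppress=True)
c0=np.array([.489,.3855]);ex=np.array([.985,.174]);ey=np.array([-.174,.985])
def cc(p): d=p[:2]-c0; return np.array([d@ex,d@ey])
for z in(.26,.268):
  for nm,p in(("inner L",(302,105)),("inner R",(575,85)),("outer L",(292,62)),("outer R",(570,38))):
    print(z,nm,cc(cast("top",170+p[0]/5,130+p[1]/5,z)))
# scene crop: near side of lid: outer top corner (65,150), inner top corner (112,155); far inner top (272,65)
for nm,p in(("outL",(65,150)),("inL",(112,157)),("inR",(272,66))):
  print("scene",nm,[cc(cast("scene",225+p[0]/4.2,140+p[1]/4.2,z)) for z in(.26,.268)])
print("bottles red base",cast("scene",238,218,0),"front brown",cast("scene",229,240,0))
for z in(.2,.25,.3):print(z,cast("scene",239,165,z),cast("top",288,118,z))
s=telemetry.read_state();q=s["joint_positions"];x=fit(D+[(q,s["ee_pos"])])
T=R.from_quat([-.087,.996,0,0]);print(s["time"],q)
h=c0+.095*ex
P=[[.42,.36,.39],[.66,.415,.39],[.66,.415,.27]]
for th in(1.57,1.3,1,.7,.4,.2,0): 
  u=.16*np.cos(th)-.04*np.sin(th)-.0095;P.append([*(h-u*ex),.1+.16*np.sin(th)+.04*np.cos(th)])
walk(q,P,T,x)
E
```

```text
0.26 inner L [0.079 0.082]
0.26 inner R [ 0.076 -0.097]
0.26 outer L [0.12  0.088]
0.26 outer R [ 0.121 -0.097]
0.268 inner L [0.071 0.08 ]
0.268 inner R [ 0.068 -0.097]
0.268 outer L [0.111 0.087]
0.268 outer R [ 0.113 -0.097]
scene outL [array([0.116, 0.094]), array([0.103, 0.11 ])]
scene inL [array([0.083, 0.091]), array([0.071, 0.107])]
scene inR [array([ 0.08, -0.1 ]), array([ 0.068, -0.08 ])]
bottles red base [0.796 0.343 0.   ] front brown [0.712 0.46  0.   ]
0.2 [0.772 0.336 0.2  ] [0.789 0.317 0.2  ]
0.25 [0.669 0.427 0.25 ] [0.734 0.309 0.25 ]
0.3 [0.566 0.518 0.3  ] [0.678 0.301 0.3  ]
10.15 [-0.242  0.118 -0.651  1.656  0.076  1.394  0.844]
[0.42 0.36 0.39] q [-0.25  0.17 -0.63  1.38  0.1   1.62  0.88] err 0.0
[0.66  0.415 0.39 ] q [-0.45  0.77 -0.5   0.54  0.36  1.88  1.03] err 0.0
[0.66  0.415 0.27 ] q [-0.38  0.76 -0.51  0.83  0.35  1.62  0.99] err 0.0
[0.631 0.411 0.26 ] q [-0.35  0.69 -0.53  0.97  0.33  1.56  0.96] err 0.0
[0.588 0.403 0.265] q [-0.32  0.6  -0.56  1.11  0.3   1.51  0.92] err 0.0
[0.54  0.394 0.256] q [-0.3   0.5  -0.59  1.27  0.27  1.45  0.89] err 0.0
[0.497 0.387 0.234] q [-0.28  0.43 -0.61  1.42  0.25  1.37  0.85] err 0.0
[0.462 0.381 0.199] q [-0.27  0.39 -0.62  1.55  0.23  1.28  0.82] err 0.0
[0.445 0.378 0.171] q [-0.27  0.39 -0.63  1.62  0.24  1.21  0.8 ] err 0.0
[0.434 0.376 0.14 ] q [-0.28  0.4  -0.62  1.67  0.25  1.15  0.77] err 0.0
```

Request:
{"op": "drive_tool", "data": {"series": [0, 0, 0, 0, 0, -0.9, -1, 0, 0, 0, 0, 0, -1.8, -1, 0, 0, 0, 0, 0, -2.6, -1, 0, 0, 0, -1, 0, -2.6, -1, 0, 0, 0, -2, 0.1, -2.6, -1, 0, 0, 0, -3, 0.1, -2.6, -1, 0, 0, 0, -4, 0.2, -2.6, -1, 0, 0, 0, -5, 0.2, -2.6, -1, 0, 0, 0, -6, 0.3, -2.6, -1, 0, 0, 0, -6.8, 0.3, -2.6, -1]}}

```text
time: 10.98
ee_pos: [0.6423, 0.4142, 0.3884]
eef_rot: [-0.088, 0.996, -0.002, 0.001]
ft_force: [1.6, 0.6, 0.8]
width: 0.0006
grip_force: 0.0
```

```bash
python3 - <<'E'
from h import *
f=[];t=[]
for i in range(36):
    im=camera("scene")
    if i%6==0: f.append(im[200:270,240:360,::-1]);t.append(telemetry.read_state()["time"])
print(t,telemetry.read_state()["ee_pos"])
A=cv2.resize(np.vstack([np.hstack(f[:3]),np.hstack(f[3:])]),(720,280),interpolation=cv2.INTER_CUBIC)
B=cv2.resize(im[100:260,220:380,::-1],(310,310))
C=cv2.resize(camera("top")[100:220,180:340,::-1],(410,310))
cv2.imwrite("pics/n.png",np.vstack([A,np.hstack([B,C])]))
E
```

```text
[11.0333, 11.3333, 11.6333, 11.9333, 12.2333, 12.5333] [0.64001706 0.41418846 0.3915322 ]
```

View pics/n.png

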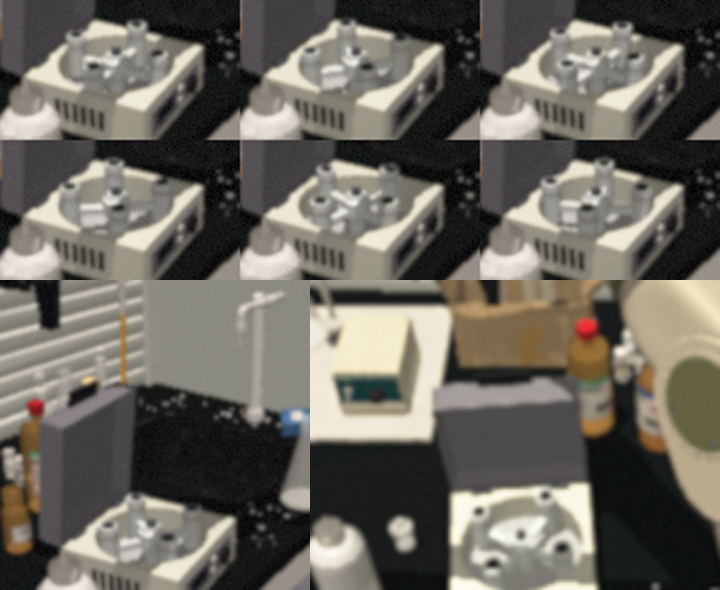

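The rotor keeps turning freely, at about 45–50° per 0.3 s, and has passed a full turn since release. The closed fingers are above and behind the lid. I'll go down behind it.

Request:
{"op": "drive_tool", "data": {"series": [0, 0, 0, 0, 0, 0.7, -1, 0, 0, 0, 0, 0, 1.4, -1, 0, 0, 0, 0, 0, 2.1, -1, 0, 0, 0, 0, 0, 2.8, -1, 0, 0, 0, 0, 0, 3.2, -1, 0, 0, 0, 0, 0, 3.2, -1, 0, 0, 0, 0, 0, 3.2, -1]}}

```text
time: 13.42
ee_pos: [0.6404, 0.4136, 0.2633]
eef_rot: [-0.088, 0.996, -0.001, 0.001]
ft_force: [0.4, 0.5, 0.9]
width: 0.0007
grip_force: 0.0
```

Request:
{"op": "drive_tool", "data": {"series": [0, 0, 0, 0.4, 0, 0, -1, 0, 0, 0, 0.73, 0, 0, -1, 0, 0, 0, 1.05, 0, -0.04, -1, 0, 0, 0, 1.35, 0, -0.05, -1, 0, 0, 0, 1.65, 0, -0.02, -1, 0, 0, 0, 1.96, 0, 0.03, -1, 0, 0, 0, 2.26, 0, 0.1, -1, 0, 0, 0, 2.56, 0, 0.18, -1, 0, 0, 0, 2.85, 0, 0.29, -1, 0, 0, 0, 3.13, 0, 0.41, -1]}}

```text
time: 14.25
ee_pos: [0.5177, 0.3932, 0.2497]
eef_rot: [-0.088, 0.996, 0.0, 0.004]
ft_force: [2.5, 2.1, 0.4]
width: 0.0008
grip_force: 0.7
```

Request:
{"op": "drive_tool", "data": {"series": [0, 0, 0, 0.27, 0, 0.15, -1, 0, 0, 0, 0.52, 0, 0.32, -1, 0, 0, 0, 0.76, 0, 0.51, -1, 0, 0, 0, 1.0, 0, 0.72, -1, 0, 0, 0, 1.2, 0, 0.95, -1, 0, 0, 0, 1.4, 0, 1.19, -1, 0, 0, 0, 1.64, 0, 1.53, -1, 0, 0, 0, 1.83, 0, 1.89, -1, 0, 0, 0, 1.99, 0, 2.27, -1, 0, 0, 0, 2.1, 0, 2.6, -1]}}

```text
time: 15.08
ee_pos: [0.4354, 0.3784, 0.1442]
eef_rot: [-0.089, 0.996, -0.0, 0.004]
ft_force: [0.3, 1.3, 0.5]
width: 0.0004
grip_force: 0.3
```

Request:
{"op": "drive_tool", "data": {"series": [0, 0, 0, 0, 0, 0.08, -1, 0, 0, 0, 0, 0, 0.15, -1, 0, 0, 0, 0, 0, 0.2, -1, 0, 0, 0, 0, 0, 0.2, -1]}}

```text
time: 15.42
ee_pos: [0.4344, 0.3779, 0.1401]
eef_rot: [-0.089, 0.996, -0.002, 0.002]
ft_force: [-20.2, -16.2, 40.3]
width: 0.0006
grip_force: 20.6
```

It's firmly seated: 40 N at exactly the shut height. I'll back off and check.

Request:
{"op": "drive_tool", "data": {"series": [0, 0, 0, 0, 0, -0.3, -1, 0, 0, 0, 0, 0, -1, -1, 0, 0, 0, 0, 0, -2, -1, 0, 0, 0, 0, 0, -3, -1, 0, 0, 0, 0, 0, -4, -1, 0, 0, 0, 0, 0, -4, -1]}}

```text
time: 15.92
ee_pos: [0.4362, 0.3802, 0.3052]
eef_rot: [-0.088, 0.996, 0.003, 0.008]
ft_force: [0.3, 0.2, 0.5]
width: 0.0007
grip_force: 0.0
```

```bash
python3 - <<'E'
from h import *
a=camera("top");b=camera("scene");s=telemetry.read_state();print(s["time"],s["ee_pos"],s["ft_force"])
cv2.imwrite("pics/z.png",np.hstack([cv2.resize(x,(400,400),interpolation=cv2.INTER_CUBIC) for x in(a[100:280,170:350,::-1],b[140:320,230:410,::-1])]))
E
```

```text
16.0167 [0.43528412 0.37856488 0.29823911] [ 0.1540127   0.10732127 -0.35318908]
```

View pics/z.png

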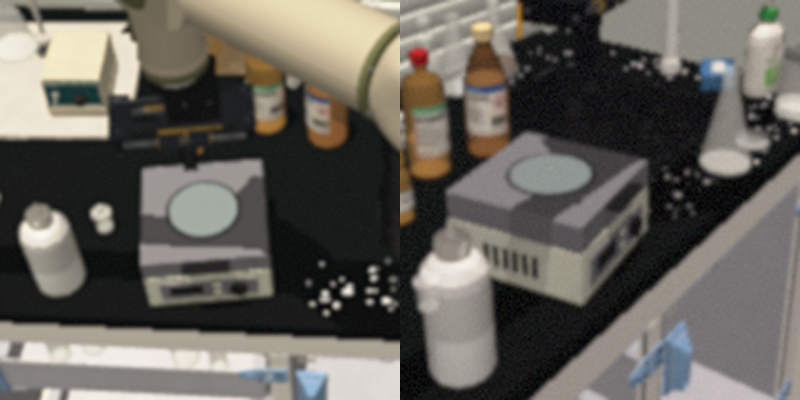

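The lid lies flush on the rim, the bottle, flask and beaker haven't moved, and the gripper is clear above, so I'm handing in.

```bash
python3 -c "
from bench import r
print(r.close_job())"
```

```text
the job is handed in; nothing more can be done
None
```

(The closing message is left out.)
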